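# Sweep the checked nuts off the inspection tray into the bin

## Task

The five yellow nuts on the inspection tray have been checked: sweep them along the tray with the fingertips and push them off its open end, so that all five drop into the blue bin below. Only push them, do not pick any up, and leave the red-marked rejects in their side pocket, the air-spring unit and the bottle undisturbed.

Things in the scene. Friction and masses are not known exactly. Their poses are not given: they have to be found in the camera images.
- tray: Raised inspection tray of bright sheet metal on an aluminium-profile stand, screwed to the bench. Origin on the bench under its sweeping lane; local +x points along the lane to its open end, z up. All its walls are 3 mm thick and stand 20 mm above the tray's floor.
- tray_floor (a point): Point on the flat floor of the lane, 90 mm above the bench, right above the tray's origin; same axes as the tray. From here the lane runs along x from the back wall at -140 mm to the open lip (no wall) at +120 mm, between side walls at y = -65 and +65 mm (inner faces).
- lip (a point): Middle of the open lip, on the floor's edge, where parts drop off; same axes as the tray (+x points out over the bin).
- pocket (a point): Middle of the reject pocket's floor, beside the lane and level with it, same axes as the tray: 257 mm along x by 50 mm along y, walled all round, with a red outer rim.
- bin_in (a point): Centre of the inner floor (4 mm above the bench) of the blue plastic bin fixed under the lip; same axes as the tray. Inside it is 140 mm along x, 162 mm along y, and reaches from 22 mm before the lip to 118 mm beyond it. Its walls reach 80 mm above the bench (50 mm next to the tray): all of it lies below the tray's floor.
- nut0_center (a point): Centre of a loose checked nut: yellow-plated M16 hexagon nut, 24 mm across flats, 27.7 mm across corners, 13 mm thick, about 33 g, lying flat in the lane (centre 6.5 mm above the floor). It is to be swept into the bin.
- nut1_center (a point): Centre of a loose checked nut: yellow-plated M16 hexagon nut, 24 mm across flats, 27.7 mm across corners, 13 mm thick, about 33 g, lying flat in the lane (centre 6.5 mm above the floor). It is to be swept into the bin.
- nut2_center (a point): Centre of a loose checked nut: yellow-plated M16 hexagon nut, 24 mm across flats, 27.7 mm across corners, 13 mm thick, about 33 g, lying flat in the lane (centre 6.5 mm above the floor). It is to be swept into the bin.
- nut3_center (a point): Centre of a loose checked nut: yellow-plated M16 hexagon nut, 24 mm across flats, 27.7 mm across corners, 13 mm thick, about 33 g, lying flat in the lane (centre 6.5 mm above the floor). It is to be swept into the bin.
- nut4_center (a point): Centre of a loose checked nut: yellow-plated M16 hexagon nut, 24 mm across flats, 27.7 mm across corners, 13 mm thick, about 33 g, lying flat in the lane (centre 6.5 mm above the floor). It is to be swept into the bin.
- reject0_center (a point): Centre of a reject nut: same size, dark steel with a red-painted bore edge, lying in the reject pocket. Leave it alone.
- reject1_center (a point): Centre of a reject nut: same size, dark steel with a red-painted bore edge, lying in the reject pocket. Leave it alone.
- unit: Finished air-spring unit standing on the bench: black rubber body 80 mm in diameter, aluminium flange and a stud, 148 mm tall in all, 0.9 kg; origin at the centre of its underside. Leave it alone.
- bottle: Small green bottle with a red cap, 44 mm in diameter, 100 mm tall, standing on the bench; origin at the centre of its underside. Leave it alone.
There are look-alikes about, which are no part of the job. Leave any purple look-alike of the part that bears nut4_center alone.

How it is judged:
By the outcome, as a careful person would: the job done as asked, in the order asked, and still so for the second after the job is handed in, with the robot touching nothing.
It also fails if it takes over 67 s, if anything falls off the work surface, if the arm or the gripper's body presses on something with over 40 N, if the wrist force passes 120 N, or if a joint passes its speed limit or range.

## Robot

A 6-joint arm with a two-finger parallel gripper is mounted at the origin on the work surface. World frame = base frame: x ahead of the robot, y to its left, z up, the work surface at z = 0. Lengths are in m, angles in rad, forces in N, time in s.
With the tool pointing down it reaches from about 0.375 to 0.825 m from the base axis. Payload 5.5 kg.
Tool frame: the origin (TCP) lies between the finger pads; the fingertips stand 8 mm ahead of it and the grasp point (between the pads) lies 11 mm behind it; z points along the fingers, y is the line along which they close (so a half turn about z gives the same grasp; the last joint's range is limited). The gripper opens to 85 mm and grips with 20 to 120 N. Pads are 22 mm wide; open, the fingers measure 114 mm over their backs; the gripper's body (76 mm by 85 mm) begins 54 mm behind the grasp point. The pads swing forward as they close: fully open they stand 13 mm farther back than shut.
Start: joints at [1.114, 0.314, -0.047, 1.21, 0, 1.571], TCP at [0.265, 0.538, 0.239] pointing down, gripper open.
Joint ranges: [-2.67, 2.67], [-0.69, 1.73], [-1.03, 1.25], [-2.08, 2.16], [-1.42, 1.45], [-3.14, 3.14]. Speed limits (rad/s): [2.39, 2.39, 3.01, 3.14, 3.14, 3.14].

## Interface

Orientations are given as a 3x3 rotation matrix whose columns are the frame's x, y, z axes.
In Python, from rig import manip, capture, camera_params gives the robot as it stands.
- The arm moves only by the tool servo_tool, never from a script. Its argument "deltas" is a list of rows, each an object with "translation": the shift along the tool's x, y, z in m, a list of three; "roll": the turn about the tool's z in rad; "hand": the gripper command: -1 is shut, 1 is fully open, values between are in proportion. In form: [{"translation": [dx, dy, dz], "roll": roll, "hand": hand}, ...]. A call has exactly 5 rows; each row is the pose to reach, as a shift and turn from the pose commanded when the call began, along the tool's axes at that moment; what a row does not reach only later rows make up. A row lasts 1/10 s, in which the tool goes at most 50 mm and 8.59 degrees, less where a joint would pass 70% of its speed; a pose out of reach is approached as far as the arm can. A call with a gripper value outside its range is refused whole. The fingers move at their own pace and stop on an object; "grip_force" is the grip in N (left out, the last holds). Time passes only in rows, so rows that repeat a pose let the fingers close, or fill a call up. It gives the time, the measured TCP pose, the force, the opening and the grip force at its end, in the units of the state.
- manip.get_state(): the state, without advancing time (a new reading comes with each control period).
- capture(name): name is "scene" or "top" or "wrist"; returns (picture, depth): 480x640x3 uint8, red, green, blue; 480x640 float32, m along the optical axis (not along the pixel's ray), 0 where there is no reading.
- camera_params(name): a dict with "vertical_fov" (degrees; the focal length in pixels is half the picture's height over the tangent of half this angle, whatever the lens; pixels are square), "cx", "cy" (the principal point, pixels), "rvec" (rotation vector, rad) and "tvec" (3), from world to camera coordinates, as OpenCV has them. Camera axes: x right, y down, z forward; pixel columns grow to the right and rows downward; lengths in m; the calibration is good to about 2 mm. A picture is of the moment at which its call begins: read the wrist's pose just before it. camera_params takes no time and is no camera call; for the wrist camera it gives the pose at the moment of the call.
- manip.close_job(): hands the job in; it is judged then, once.
The state is a dict: "time": time; "joints": joint angles; "joint_vel": joint speeds; "effort": joint torques, N m; "eef_pos": TCP position; "eef_rot": TCP orientation; "ft_force": force on the tool from outside, world axes, zero at the start; "moment": the same for the moment, N m; "grip_width": opening from 0.0 (shut) to 1.0 (fully open); "finger_force": force on a finger pad.
Only numpy, scipy, OpenCV 4.12 (cv2) and the standard library are available. Lean on these libraries where they do the work, as an engineer would, in place of code of your own. Each camera call takes 0.05 s, during which the arm holds its last target. There are 200 camera calls.

## Working session

There is one attempt and no reset: what is moved stays moved. The work goes in short steps, Python scripts to look and compute and a tool call to move; the robot and the scene stay as the last step left them, time stands still between calls to the robot, and variables do not carry over. Pictures are saved under pics/ and viewed, at most 10 in all, crops included, and the job is handed in when it is done.

Besides the shell and the picture viewer there is one more tool, called after "Emit:" by a JSON object that holds its "op" and its "data", one argument or row to a line. servo_tool: Moves the arm, as the interface text tells. Its arguments: {"type":"object","properties":{"deltas":{"type":"array"},"grip_force":{"type":"number"}},"required":["deltas"]}

```bash
mkdir -p pics; ls; cat > h.py <<'E'
import numpy as np, cv2
from rig import manip, capture, camera_params
def cam(n):
    p=camera_params(n); R=cv2.Rodrigues(np.array(p["rvec"],float))[0]; t=np.array(p["tvec"],float).ravel()
    return 240/np.tan(np.radians(p["vertical_fov"])/2),p["cx"],p["cy"],R,t,p
def ray(n,uv,z,c=None):
    f,cx,cy,R,t,_=c or cam(n); uv=np.atleast_2d(uv).astype(float)
    d=np.c_[(uv[:,0]-cx)/f,(uv[:,1]-cy)/f,np.ones(len(uv))]@R; o=-R.T@t
    return o+d*((z-o[2])/d[:,2])[:,None]
E
python3 - <<'E'
from h import *
s=manip.get_state(); print(s["time"],s["eef_pos"],s["eef_rot"],s["grip_width"])
for n in("top","scene"):
    im,d=capture(n); cv2.imwrite(f"pics/{n}0.png",im[:,:,::-1]); np.savez(f"{n}0.npz",im=im,d=d); print(n,cam(n))
E
```

```text
pics
0.0 [0.26437198 0.53798593 0.2384155 ] [[-8.97481859e-01  4.41050718e-01 -7.60029277e-04]
 [ 4.41051372e-01  8.97480499e-01 -1.56251412e-03]
 [-7.03651961e-06 -1.73754003e-03 -9.99998490e-01]] 0.9968952674849085
top (np.float64(571.978588934968), 310.2781113624206, 234.09927902967033, array([[-0.00367902, -0.99997534, -0.00598257],
       [-0.99371668,  0.00432511, -0.11184116],
       [ 0.11186428,  0.00553352, -0.99370809]]), array([-0.13044131,  0.55043312,  1.05263082]), {'vertical_fov': 45.52546494773315, 'cx': 310.2781113624206, 'cy': 234.09927902967033, 'rvec': array([ 2.15665463, -2.16533039,  0.11499714]), 'tvec': array([-0.13044131,  0.55043312,  1.05263082])})
scene (np.float64(484.06268829831697), 313.9052005871002, 240.2334555863421, array([[-0.27056754,  0.96269117,  0.00434956],
       [ 0.75992784,  0.2163496 , -0.61294578],
       [-0.59101852, -0.16253788, -0.790113  ]]), array([ 0.25873596, -0.355865  ,  1.22837858]), {'vertical_fov': 52.74475490587782, 'cx': 313.9052005871002, 'cy': 240.2334555863421, 'rvec': array([ 1.59789397,  2.11216334, -0.7193353 ]), 'tvec': array([ 0.25873596, -0.355865  ,  1.22837858])})
```

View pics/top0.png

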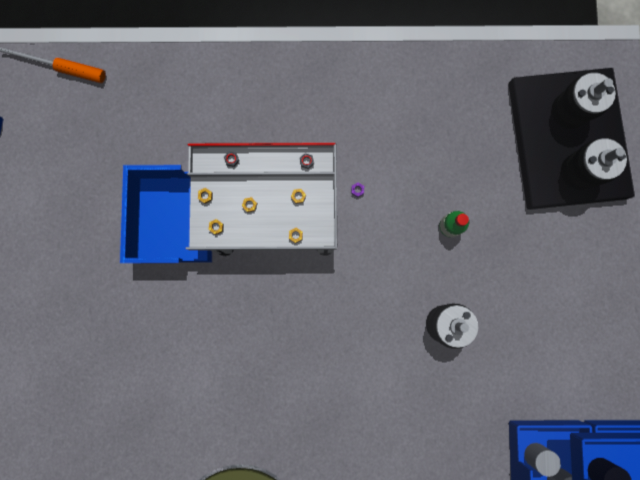

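View pics/scene0.png

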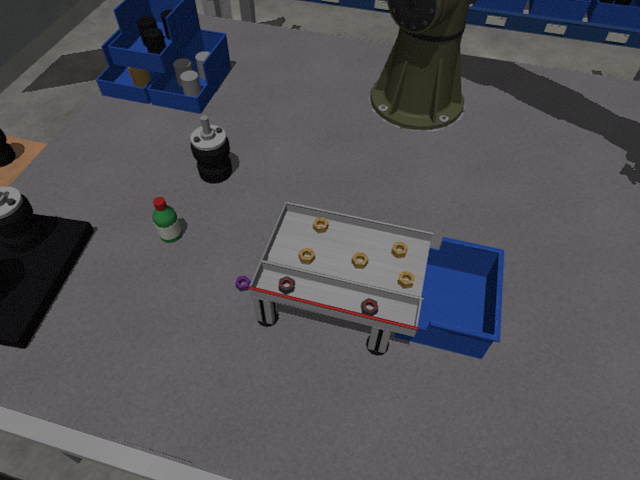

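The tray is seen from above, with its open end to the left (lip at about column 189, back wall at column 336). The lane lies between rows 174 and 247. The yellow nuts are at about (205,196), (216,228), (250,205), (298,197) and (295,236). The rejects are in the top pocket and the purple nut is at (357,190), outside the tray.

```bash
cat >> h.py <<'E'
def yellow(im):
    hsv=cv2.cvtColor(im,cv2.COLOR_RGB2HSV); m=cv2.inRange(hsv,(15,110,90),(35,255,255))
    m=cv2.morphologyEx(m,cv2.MORPH_CLOSE,np.ones((3,3),np.uint8))
    cs=cv2.findContours(m,cv2.RETR_EXTERNAL,cv2.CHAIN_APPROX_NONE)[0]
    return [(cv2.minEnclosingCircle(c),cv2.contourArea(c)) for c in cs if cv2.contourArea(c)>40]
E
python3 - <<'E'
from h import *
D=np.load("top0.npz"); im,d=D["im"],D["d"]; c=cam("top"); f,cx,cy,R,t,_=c
v,u=np.mgrid[:480,:640]; P=(np.stack([(u-cx)/f*d,(v-cy)/f*d,d],-1)-t)@R
m=((P[...,2]>.083)&(P[...,2]<.12)&(u>170)&(u<350)&(v>130)&(v<260)).astype(np.uint8)
fl=m&(P[...,2]<.097); print("floor z",np.median(P[...,2][fl>0]), m.sum())
c0=max(cv2.findContours(m,cv2.RETR_EXTERNAL,cv2.CHAIN_APPROX_NONE)[0],key=cv2.contourArea)
r=cv2.minAreaRect(c0); print(r); print("outer, z=.11",ray("top",cv2.boxPoints(r),.11,c).round(4))
g=cv2.cvtColor(im,cv2.COLOR_RGB2GRAY)
for col in(225,265,320): print(col,[(i,int(g[i,col]),round(float(P[i,col,2]),3)) for i in list(range(170,180))+list(range(240,254))])
for n in("top","scene"):
    I=np.load(n+"0.npz")["im"]
    for (q,rad),a in yellow(I): print(n,np.round(q,1),round(rad,1),a,ray(n,q,.10,cam(n)).round(4))
cv2.imwrite("pics/crop.png",cv2.resize(im[130:270,110:370,::-1],None,fx=3,fy=3,interpolation=cv2.INTER_CUBIC))
E
```

```text
floor z 0.08860080444506335 15674
((261.0, 196.5), (107.0, 150.0), 90.0)
outer, z=.11 [[ 0.7058  0.0885  0.11  ]
 [ 0.7044 -0.1796  0.11  ]
 [ 0.5128 -0.1779  0.11  ]
 [ 0.5139  0.0846  0.11  ]]
225 [(170, 190, 0.089), (171, 176, 0.087), (172, 157, 0.088), (173, 144, 0.109), (174, 99, 0.109), (175, 62, 0.104), (176, 69, 0.096), (177, 84, 0.086), (178, 90, 0.09), (179, 89, 0.089), (240, 187, 0.088), (241, 186, 0.092), (242, 187, 0.086), (243, 187, 0.089), (244, 189, 0.089), (245, 188, 0.088), (246, 174, 0.091), (247, 154, 0.112), (248, 133, 0.11), (249, 78, 0.11), (250, 56, 0.089), (251, 53, 0.068), (252, 50, 0.04), (253, 35, 0.022)]
265 [(170, 195, 0.088), (171, 174, 0.091), (172, 150, 0.093), (173, 142, 0.109), (174, 96, 0.111), (175, 67, 0.103), (176, 78, 0.096), (177, 94, 0.088), (178, 95, 0.091), (179, 101, 0.087), (240, 191, 0.091), (241, 189, 0.086), (242, 188, 0.087), (243, 190, 0.091), (244, 190, 0.09), (245, 187, 0.091), (246, 176, 0.089), (247, 153, 0.111), (248, 120, 0.112), (249, 71, 0.11), (250, 61, 0.002), (251, 61, -0.003), (252, 61, -0.0), (253, 60, -0.004)]
320 [(170
[... 290 characters left out ...]
, (246, 171, 0.089), (247, 146, 0.111), (248, 107, 0.11), (249, 66, 0.096), (250, 63, 0.08), (251, 62, 0.055), (252, 57, 0.033), (253, 48, 0.007)]
top [295. 235.] 7.2 134.5 [[ 0.5406 -0.106   0.1   ]]
top [215.3 226.6] 7.2 138.0 [[0.5562 0.0356 0.1   ]]
top [249.  204.5] 7.4 135.0 [[ 0.5957 -0.024   0.1   ]]
top [298.  195.5] 7.2 133.0 [[ 0.6115 -0.1114  0.1   ]]
top [204.5 195. ] 7.2 139.0 [[0.6132 0.0557 0.1   ]]
scene [405.7 278.8] 8.2 135.0 [[0.6143 0.0565 0.1   ]]
scene [359.7 259.6] 7.9 129.5 [[ 0.5975 -0.0227  0.1   ]]
scene [306.4 254. ] 7.7 127.5 [[ 0.6106 -0.1106  0.1   ]]
scene [399.5 248. ] 7.6 116.5 [[0.5557 0.0367 0.1   ]]
scene [320. 223.] 7.1 105.5 [[ 0.5395 -0.1065  0.1   ]]
```

View pics/crop.png

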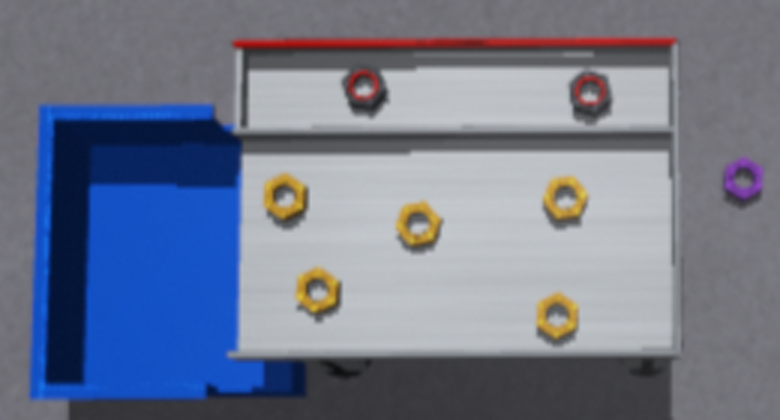

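The crop confirms a clear lane with the near wall's inner face at x≈0.517, the divider at x≈0.647, the back wall at y≈-0.176 and the lip at y≈0.084. I'll use the nearly shut fingers as a rake and push the nuts off one at a time, the ones nearest the lip first.

Emit:
{"op": "servo_tool", "data": {
  "deltas": [
    {"translation": [-0.039, -0.022, 0], "roll": 0.14, "hand": -0.76},
    {"translation": [-0.078, -0.044, 0], "roll": 0.28, "hand": -0.76},
    {"translation": [-0.117, -0.066, 0], "roll": 0.42, "hand": -0.76},
    {"translation": [-0.156, -0.088, 0], "roll": 0.56, "hand": -0.76},
    {"translation": [-0.195, -0.11, 0], "roll": 0.7, "hand": -0.76}
  ],
  "grip_force": 40
}}

```text
time: 0.6
eef_pos: [0.3916, 0.352, 0.239]
eef_rot: [[-0.397, 0.918, -0.0], [0.918, 0.397, -0.0], [-0.0, -0.0, -1.0]]
ft_force: [1.5, 0.6, -0.3]
grip_width: 0.143
finger_force: 0.0
```

Emit:
{"op": "servo_tool", "data": {
  "deltas": [
    {"translation": [-0.044, 0.0085, 0], "roll": 0.14, "hand": -0.76},
    {"translation": [-0.088, 0.017, 0], "roll": 0.28, "hand": -0.76},
    {"translation": [-0.132, 0.0255, 0], "roll": 0.41, "hand": -0.76},
    {"translation": [-0.176, 0.034, 0], "roll": 0.41, "hand": -0.76},
    {"translation": [-0.22, 0.042, 0], "roll": 0.41, "hand": -0.76}
  ]
}}

```text
time: 1.1
eef_pos: [0.5187, 0.1675, 0.239]
eef_rot: [[-0.004, 1.0, -0.0], [1.0, 0.004, -0.0], [-0.0, -0.0, -1.0]]
ft_force: [0.0, 0.4, -0.2]
grip_width: 0.122
finger_force: 0.0
```

Emit:
{"op": "servo_tool", "data": {
  "deltas": [
    {"translation": [-0.036, 0.024, 0.01], "roll": 0, "hand": -0.76},
    {"translation": [-0.072, 0.048, 0.02], "roll": 0, "hand": -0.76},
    {"translation": [-0.108, 0.072, 0.03], "roll": 0, "hand": -0.76},
    {"translation": [-0.1435, 0.095, 0.06], "roll": 0, "hand": -0.76},
    {"translation": [-0.1435, 0.095, 0.09], "roll": 0, "hand": -0.76}
  ]
}}

```text
time: 1.6
eef_pos: [0.6167, 0.0219, 0.1487]
eef_rot: [[0.001, 1.0, 0.003], [1.0, -0.001, -0.001], [-0.001, 0.003, -1.0]]
ft_force: [0.3, 1.1, -0.1]
grip_width: 0.118
finger_force: 0.0
```

```bash
python3 - <<'E'
from h import *
s=manip.get_state(); print(s["eef_pos"],s["grip_width"])
im,d=capture("wrist"); cv2.imwrite("pics/w1.png",im[:,:,::-1])
im,d=capture("top"); 
for (q,r),a in yellow(im): print(np.round(q),r,a,ray("top",q,.1).round(4))
E
```

```text
[0.61667408 0.02190669 0.1487202 ] 0.11774176949927743
[295. 235.] 7.211202621459961 131.5 [[ 0.5406 -0.106   0.1   ]]
[215. 226.] 7.0214948654174805 61.0 [[0.5571 0.0356 0.1   ]]
[249. 204.] 7.43313455581665 135.0 [[ 0.5957 -0.024   0.1   ]]
[298. 196.] 6.990690231323242 130.5 [[ 0.6112 -0.1113  0.1   ]]
```

View pics/w1.png

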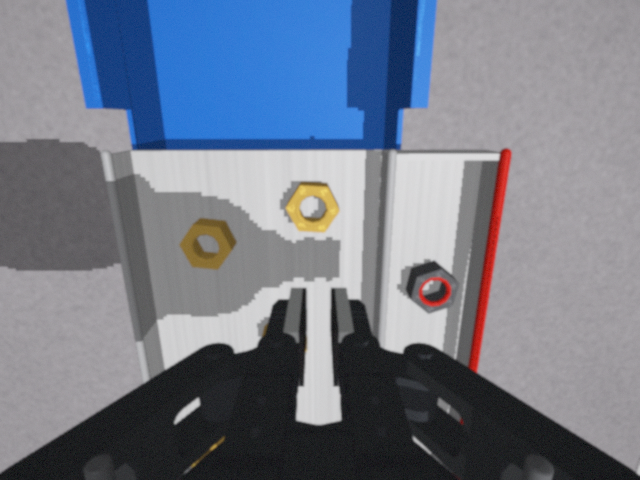

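The nut nearest the lip (312,207) is straight ahead of the finger gap at (318,300), with a clear floor in front. Descending.

Emit:
{"op": "servo_tool", "data": {
  "deltas": [
    {"translation": [0, 0, 0.016], "roll": 0, "hand": -0.76},
    {"translation": [0, 0, 0.032], "roll": 0, "hand": -0.76},
    {"translation": [0, 0, 0.042], "roll": 0, "hand": -0.76},
    {"translation": [0, 0, 0.046], "roll": 0, "hand": -0.76},
    {"translation": [0, 0, 0.046], "roll": 0, "hand": -0.76}
  ]
}}

```text
time: 2.2
eef_pos: [0.6134, 0.0266, 0.1036]
eef_rot: [[-0.005, 1.0, -0.0], [1.0, 0.005, 0.0], [0.0, -0.0, -1.0]]
ft_force: [0.2, -0.6, 0.4]
grip_width: 0.117
finger_force: 0.0
```

Emit:
{"op": "servo_tool", "data": {
  "deltas": [
    {"translation": [0.018, 0, 0], "roll": 0, "hand": -0.76},
    {"translation": [0.036, 0, 0], "roll": 0, "hand": -0.76},
    {"translation": [0.055, 0, 0], "roll": 0, "hand": -0.76},
    {"translation": [0.075, 0, 0], "roll": 0, "hand": -0.76},
    {"translation": [0.095, 0, 0], "roll": 0, "hand": -0.76}
  ]
}}

```text
time: 2.7
eef_pos: [0.6134, 0.1236, 0.1041]
eef_rot: [[-0.005, 1.0, 0.001], [1.0, 0.005, 0.001], [0.001, 0.001, -1.0]]
ft_force: [0.4, -0.4, 0.2]
grip_width: 0.12
finger_force: 0.0
```

Emit:
{"op": "servo_tool", "data": {
  "deltas": [
    {"translation": [0, 0, -0.04], "roll": 0, "hand": -0.76},
    {"translation": [-0.03, -0.014, -0.04], "roll": 0, "hand": -0.76},
    {"translation": [-0.072, -0.036, -0.04], "roll": 0, "hand": -0.76},
    {"translation": [-0.118, -0.057, -0.04], "roll": 0, "hand": -0.76},
    {"translation": [-0.118, -0.057, -0.04], "roll": 0, "hand": -0.76}
  ]
}}

```text
time: 3.2
eef_pos: [0.5544, 0.0003, 0.1439]
eef_rot: [[-0.0, 1.0, -0.001], [1.0, 0.0, -0.001], [-0.001, -0.001, -1.0]]
ft_force: [0.3, 0.7, 0.5]
grip_width: 0.123
finger_force: 0.0
```

```bash
cat > look.py <<'E'
from h import *
import sys
s=manip.get_state(); print(s["time"],np.round(s["eef_pos"],4),s["grip_width"])
for n in("top","scene"):
    im,d=capture(n)
    if len(sys.argv)>1: cv2.imwrite(f"pics/{n}_{sys.argv[1]}.png",im[:,:,::-1])
    for (q,r),a in yellow(im): print(n,np.round(q),a,ray(n,q,.1).round(4),"bin-z",ray(n,q,.015).round(3))
E
python3 look.py
```

```text
3.2 [5.544e-01 3.000e-04 1.439e-01] 0.12332251315928655
top [295. 235.] 132.5 [[ 0.5406 -0.106   0.1   ]] bin-z [[ 0.55  -0.103  0.015]]
top [249. 204.] 131.0 [[ 0.5957 -0.024   0.1   ]] bin-z [[ 0.61  -0.014  0.015]]
top [298. 196.] 131.5 [[ 0.6112 -0.1113  0.1   ]] bin-z [[ 0.627 -0.109  0.015]]
scene [424. 312.] 74.5 [[0.6671 0.0923 0.1   ]] bin-z [[0.615 0.101 0.015]]
scene [360. 260.] 148.5 [[ 0.5981 -0.0223  0.1   ]] bin-z [[ 0.537 -0.029  0.015]]
scene [306. 255.] 146.5 [[ 0.6133 -0.1102  0.1   ]] bin-z [[ 0.554 -0.128  0.015]]
scene [400. 249.] 129.0 [[0.5583 0.0372 0.1   ]] bin-z [[0.492 0.038 0.015]]
scene [320. 225.] 121.5 [[ 0.5427 -0.1048  0.1   ]] bin-z [[ 0.474 -0.122  0.015]]
```

One nut is in the bin (about 0.615, 0.101) and the others haven't moved. Next is the one at (0.556, 0.036).

Emit:
{"op": "servo_tool", "data": {
  "deltas": [
    {"translation": [0, 0, 0.014], "roll": 0, "hand": -0.76},
    {"translation": [0, 0, 0.028], "roll": 0, "hand": -0.76},
    {"translation": [0, 0, 0.037], "roll": 0, "hand": -0.76},
    {"translation": [0, 0, 0.04], "roll": 0, "hand": -0.76},
    {"translation": [0, 0, 0.04], "roll": 0, "hand": -0.76}
  ]
}}

```text
time: 3.8
eef_pos: [0.5568, 0.0038, 0.103]
eef_rot: [[-0.005, 1.0, -0.001], [1.0, 0.005, 0.0], [0.0, -0.001, -1.0]]
ft_force: [0.0, 0.2, -0.5]
grip_width: 0.119
finger_force: 0.0
```

Emit:
{"op": "servo_tool", "data": {
  "deltas": [
    {"translation": [0.022, 0, 0], "roll": 0, "hand": -0.76},
    {"translation": [0.045, 0, 0], "roll": 0, "hand": -0.76},
    {"translation": [0.068, 0, 0], "roll": 0, "hand": -0.76},
    {"translation": [0.092, 0, 0], "roll": 0, "hand": -0.76},
    {"translation": [0.116, 0, 0], "roll": 0, "hand": -0.76}
  ]
}}

```text
time: 4.3
eef_pos: [0.5569, 0.1202, 0.1042]
eef_rot: [[-0.004, 1.0, 0.001], [1.0, 0.004, 0.0], [0.0, 0.001, -1.0]]
ft_force: [-0.4, 0.6, -0.7]
grip_width: 0.119
finger_force: 0.0
```

Emit:
{"op": "servo_tool", "data": {
  "deltas": [
    {"translation": [0, 0, -0.04], "roll": 0, "hand": -0.76},
    {"translation": [-0.042, 0.01, -0.04], "roll": 0, "hand": -0.76},
    {"translation": [-0.086, 0.02, -0.04], "roll": 0, "hand": -0.76},
    {"translation": [-0.13, 0.03, -0.04], "roll": 0, "hand": -0.76},
    {"translation": [-0.176, 0.04, -0.04], "roll": 0, "hand": -0.76}
  ]
}}

```text
time: 4.8
eef_pos: [0.598, -0.058, 0.1445]
eef_rot: [[-0.005, 1.0, 0.002], [1.0, 0.005, 0.0], [0.0, 0.002, -1.0]]
ft_force: [0.8, 0.6, 0.6]
grip_width: 0.119
finger_force: 0.0
```

Emit:
{"op": "servo_tool", "data": {
  "deltas": [
    {"translation": [0, 0, 0.001], "roll": 0, "hand": -0.76},
    {"translation": [0, 0, 0.015], "roll": 0, "hand": -0.76},
    {"translation": [0, 0, 0.03], "roll": 0, "hand": -0.76},
    {"translation": [0, 0, 0.04], "roll": 0, "hand": -0.76},
    {"translation": [0, 0, 0.04], "roll": 0, "hand": -0.76}
  ]
}}

```text
time: 5.3
eef_pos: [0.5953, -0.0555, 0.1012]
eef_rot: [[-0.006, 1.0, -0.003], [1.0, 0.006, 0.001], [0.001, -0.003, -1.0]]
ft_force: [-0.7, -0.6, -0.2]
grip_width: 0.118
finger_force: 0.0
```

```bash
python3 look.py
```

```text
5.3 [ 0.5953 -0.0555  0.1012] 0.11799621324938543
top [295. 235.] 134.5 [[ 0.5406 -0.106   0.1   ]] bin-z [[ 0.55  -0.103  0.015]]
top [298. 196.] 133.5 [[ 0.611  -0.1113  0.1   ]] bin-z [[ 0.626 -0.109  0.015]]
scene [424. 312.] 81.5 [[0.6674 0.0924 0.1   ]] bin-z [[0.615 0.101 0.015]]
scene [436. 286.] 119.5 [[0.6146 0.1051 0.1   ]] bin-z [[0.556 0.115 0.015]]
scene [360. 260.] 154.5 [[ 0.5978 -0.0229  0.1   ]] bin-z [[ 0.537 -0.03   0.015]]
scene [306. 255.] 152.5 [[ 0.6136 -0.11    0.1   ]] bin-z [[ 0.554 -0.128  0.015]]
scene [321. 225.] 125.0 [[ 0.5431 -0.1044  0.1   ]] bin-z [[ 0.475 -0.122  0.015]]
```

Two nuts are in the bin. Pushing the third.

Emit:
{"op": "servo_tool", "data": {
  "deltas": [
    {"translation": [0.016, 0, 0], "roll": 0, "hand": -0.76},
    {"translation": [0.034, 0, 0], "roll": 0, "hand": -0.76},
    {"translation": [0.052, 0, 0], "roll": 0, "hand": -0.76},
    {"translation": [0.07, 0, 0], "roll": 0, "hand": -0.76},
    {"translation": [0.09, 0, 0], "roll": 0, "hand": -0.76}
  ]
}}

```text
time: 5.9
eef_pos: [0.597, 0.0348, 0.1042]
eef_rot: [[-0.004, 1.0, 0.001], [1.0, 0.004, 0.0], [0.0, 0.001, -1.0]]
ft_force: [0.0, -0.9, -0.7]
grip_width: 0.12
finger_force: 0.1
```

Emit:
{"op": "servo_tool", "data": {
  "deltas": [
    {"translation": [0.018, 0, 0], "roll": 0, "hand": -0.76},
    {"translation": [0.036, 0, 0], "roll": 0, "hand": -0.76},
    {"translation": [0.054, 0, 0], "roll": 0, "hand": -0.76},
    {"translation": [0.072, 0, 0], "roll": 0, "hand": -0.76},
    {"translation": [0.09, 0, 0], "roll": 0, "hand": -0.76}
  ]
}}

```text
time: 6.4
eef_pos: [0.5963, 0.1246, 0.1034]
eef_rot: [[-0.004, 1.0, 0.0], [1.0, 0.004, 0.0], [0.0, 0.0, -1.0]]
ft_force: [-0.6, -0.2, 0.5]
grip_width: 0.117
finger_force: 0.0
```

Emit:
{"op": "servo_tool", "data": {
  "deltas": [
    {"translation": [0, 0, -0.04], "roll": 0, "hand": -0.76},
    {"translation": [-0.042, 0.002, -0.04], "roll": 0, "hand": -0.76},
    {"translation": [-0.086, 0.005, -0.04], "roll": 0, "hand": -0.76},
    {"translation": [-0.13, 0.007, -0.04], "roll": 0, "hand": -0.76},
    {"translation": [-0.175, 0.009, -0.04], "roll": 0, "hand": -0.76}
  ]
}}

```text
time: 6.9
eef_pos: [0.6063, -0.0525, 0.1435]
eef_rot: [[-0.005, 1.0, 0.0], [1.0, 0.005, 0.0], [0.0, 0.0, -1.0]]
ft_force: [1.0, 0.2, 0.2]
grip_width: 0.121
finger_force: 0.0
```

Emit:
{"op": "servo_tool", "data": {
  "deltas": [
    {"translation": [-0.04, 0.003, 0], "roll": 0, "hand": -0.76},
    {"translation": [-0.075, 0.005, 0], "roll": 0, "hand": -0.76},
    {"translation": [-0.092, 0.006, 0], "roll": 0, "hand": -0.76},
    {"translation": [-0.092, 0.006, 0], "roll": 0, "hand": -0.76},
    {"translation": [-0.092, 0.006, 0.005], "roll": 0, "hand": -0.76}
  ]
}}

```text
time: 7.4
eef_pos: [0.6129, -0.1431, 0.1386]
eef_rot: [[-0.004, 1.0, 0.001], [1.0, 0.004, 0.001], [0.001, 0.001, -1.0]]
ft_force: [0.7, -0.5, -0.3]
grip_width: 0.12
finger_force: 0.0
```

```bash
python3 look.py
```

```text
7.4 [ 0.6129 -0.1431  0.1386] 0.11988316242775988
top [182. 234.] 111.0 [[0.5433 0.0941 0.1   ]] bin-z [[0.553 0.114 0.015]]
top [165. 218.] 112.0 [[0.5723 0.1248 0.1   ]] bin-z [[0.584 0.147 0.015]]
scene [424. 312.] 81.0 [[0.6673 0.0925 0.1   ]] bin-z [[0.615 0.101 0.015]]
scene [453. 304.] 140.0 [[0.6414 0.1345 0.1   ]] bin-z [[0.586 0.148 0.015]]
scene [436. 286.] 119.5 [[0.6146 0.1051 0.1   ]] bin-z [[0.556 0.115 0.015]]
scene [306. 255.] 153.0 [[ 0.6136 -0.1102  0.1   ]] bin-z [[ 0.554 -0.128  0.015]]
```

Three are in the bin. Now the fourth.

Emit:
{"op": "servo_tool", "data": {
  "deltas": [
    {"translation": [0, 0, 0.012], "roll": 0, "hand": -0.76},
    {"translation": [0, 0, 0.025], "roll": 0, "hand": -0.76},
    {"translation": [0, 0, 0.035], "roll": 0, "hand": -0.76},
    {"translation": [0.012, 0, 0.035], "roll": 0, "hand": -0.76},
    {"translation": [0.03, 0, 0.035], "roll": 0, "hand": -0.76}
  ]
}}

```text
time: 8.0
eef_pos: [0.6118, -0.1133, 0.1026]
eef_rot: [[-0.003, 1.0, -0.001], [1.0, 0.003, 0.0], [0.0, -0.001, -1.0]]
ft_force: [-0.1, 0.7, 0.7]
grip_width: 0.122
finger_force: 0.0
```

Emit:
{"op": "servo_tool", "data": {
  "deltas": [
    {"translation": [0.022, 0, 0], "roll": 0, "hand": -0.76},
    {"translation": [0.045, 0, 0], "roll": 0, "hand": -0.76},
    {"translation": [0.068, 0, 0], "roll": 0, "hand": -0.76},
    {"translation": [0.092, 0, 0], "roll": 0, "hand": -0.76},
    {"translation": [0.116, 0, 0], "roll": 0, "hand": -0.76}
  ]
}}

```text
time: 8.5
eef_pos: [0.6118, 0.0046, 0.104]
eef_rot: [[-0.005, 1.0, 0.001], [1.0, 0.005, 0.0], [0.0, 0.001, -1.0]]
ft_force: [-0.6, 0.5, -0.5]
grip_width: 0.119
finger_force: 0.1
```

Emit:
{"op": "servo_tool", "data": {
  "deltas": [
    {"translation": [0.022, 0, 0], "roll": 0, "hand": -0.76},
    {"translation": [0.045, 0, 0], "roll": 0, "hand": -0.76},
    {"translation": [0.068, 0, 0], "roll": 0, "hand": -0.76},
    {"translation": [0.092, 0, 0], "roll": 0, "hand": -0.76},
    {"translation": [0.116, 0, 0], "roll": 0, "hand": -0.76}
  ]
}}

```text
time: 9.0
eef_pos: [0.6111, 0.1207, 0.1041]
eef_rot: [[-0.005, 1.0, 0.001], [1.0, 0.005, 0.001], [0.001, 0.001, -1.0]]
ft_force: [-0.4, 0.0, 0.6]
grip_width: 0.117
finger_force: 0.0
```

```bash
python3 look.py
```

```text
9.0 [0.6111 0.1207 0.1041] 0.11692202946228299
top [295. 235.] 133.5 [[ 0.5406 -0.106   0.1   ]] bin-z [[ 0.55  -0.103  0.015]]
top [182. 234.] 95.5 [[0.5434 0.0946 0.1   ]] bin-z [[0.553 0.114 0.015]]
top [180. 203.] 92.0 [[0.5989 0.0988 0.1   ]] bin-z [[0.613 0.119 0.015]]
scene [432. 314.] 135.0 [[0.667  0.1048 0.1   ]] bin-z [[0.615 0.115 0.015]]
scene [453. 305.] 134.5 [[0.6418 0.1349 0.1   ]] bin-z [[0.586 0.149 0.015]]
scene [321. 225.] 125.0 [[ 0.5426 -0.1044  0.1   ]] bin-z [[ 0.474 -0.122  0.015]]
```

Emit:
{"op": "servo_tool", "data": {
  "deltas": [
    {"translation": [0, 0, -0.04], "roll": 0, "hand": -0.76},
    {"translation": [-0.042, -0.011, -0.04], "roll": 0, "hand": -0.76},
    {"translation": [-0.086, -0.023, -0.04], "roll": 0, "hand": -0.76},
    {"translation": [-0.13, -0.035, -0.04], "roll": 0, "hand": -0.76},
    {"translation": [-0.175, -0.047, -0.04], "roll": 0, "hand": -0.76}
  ]
}}

```text
time: 9.6
eef_pos: [0.5644, -0.058, 0.144]
eef_rot: [[-0.005, 1.0, 0.001], [1.0, 0.005, -0.0], [-0.0, 0.001, -1.0]]
ft_force: [0.8, -0.7, 0.9]
grip_width: 0.121
finger_force: 0.0
```

Emit:
{"op": "servo_tool", "data": {
  "deltas": [
    {"translation": [-0.04, -0.01, 0], "roll": 0, "hand": -0.76},
    {"translation": [-0.07, -0.018, 0], "roll": 0, "hand": -0.76},
    {"translation": [-0.083, -0.021, 0], "roll": 0, "hand": -0.76},
    {"translation": [-0.083, -0.021, 0], "roll": 0, "hand": -0.76},
    {"translation": [-0.083, -0.021, 0.005], "roll": 0, "hand": -0.76}
  ]
}}

```text
time: 10.1
eef_pos: [0.5452, -0.1394, 0.1389]
eef_rot: [[-0.004, 1.0, 0.002], [1.0, 0.004, 0.0], [0.0, 0.002, -1.0]]
ft_force: [-0.4, 0.8, -0.6]
grip_width: 0.115
finger_force: 0.0
```

Emit:
{"op": "servo_tool", "data": {
  "deltas": [
    {"translation": [0, -0.001, 0.012], "roll": 0, "hand": -0.76},
    {"translation": [0, -0.001, 0.025], "roll": 0, "hand": -0.76},
    {"translation": [0, -0.001, 0.035], "roll": 0, "hand": -0.76},
    {"translation": [0.01, -0.001, 0.035], "roll": 0, "hand": -0.76},
    {"translation": [0.025, -0.001, 0.035], "roll": 0, "hand": -0.76}
  ]
}}

```text
time: 10.6
eef_pos: [0.5429, -0.1144, 0.1026]
eef_rot: [[-0.003, 1.0, -0.001], [1.0, 0.003, 0.0], [0.0, -0.001, -1.0]]
ft_force: [0.3, -0.3, -0.8]
grip_width: 0.115
finger_force: 0.1
```

Emit:
{"op": "servo_tool", "data": {
  "deltas": [
    {"translation": [0.022, 0, 0], "roll": 0, "hand": -0.76},
    {"translation": [0.045, 0, 0], "roll": 0, "hand": -0.76},
    {"translation": [0.068, 0, 0], "roll": 0, "hand": -0.76},
    {"translation": [0.092, 0, 0], "roll": 0, "hand": -0.76},
    {"translation": [0.116, 0, 0], "roll": 0, "hand": -0.76}
  ]
}}

```text
time: 11.1
eef_pos: [0.5429, 0.003, 0.104]
eef_rot: [[-0.005, 1.0, 0.001], [1.0, 0.005, 0.0], [0.0, 0.001, -1.0]]
ft_force: [0.5, -0.2, 0.3]
grip_width: 0.119
finger_force: 0.1
```

Emit:
{"op": "servo_tool", "data": {
  "deltas": [
    {"translation": [0.022, 0, 0], "roll": 0, "hand": -0.76},
    {"translation": [0.045, 0, 0], "roll": 0, "hand": -0.76},
    {"translation": [0.068, 0, 0], "roll": 0, "hand": -0.76},
    {"translation": [0.092, 0, 0], "roll": 0, "hand": -0.76},
    {"translation": [0.116, 0, 0], "roll": 0, "hand": -0.76}
  ]
}}

```text
time: 11.6
eef_pos: [0.5422, 0.1192, 0.104]
eef_rot: [[-0.005, 1.0, 0.001], [1.0, 0.005, 0.001], [0.001, 0.001, -1.0]]
ft_force: [0.9, 0.5, 0.7]
grip_width: 0.125
finger_force: 0.0
```

Emit:
{"op": "servo_tool", "data": {
  "deltas": [
    {"translation": [0, 0, -0.04], "roll": 0, "hand": -0.76},
    {"translation": [0.04, -0.01, -0.07], "roll": 0, "hand": -0.76},
    {"translation": [0.08, -0.02, -0.1], "roll": 0, "hand": -0.76},
    {"translation": [0.12, -0.03, -0.13], "roll": 0, "hand": -0.76},
    {"translation": [0.16, -0.04, -0.14], "roll": 0, "hand": -0.76}
  ]
}}

```text
time: 12.1
eef_pos: [0.5018, 0.2797, 0.2474]
eef_rot: [[-0.004, 1.0, 0.005], [1.0, 0.004, 0.003], [0.003, 0.005, -1.0]]
ft_force: [1.0, 0.4, -0.8]
grip_width: 0.12
finger_force: 0.0
```

Emit:
{"op": "servo_tool", "data": {
  "deltas": [
    {"translation": [0.04, -0.01, 0], "roll": 0, "hand": -0.76},
    {"translation": [0.08, -0.02, 0], "roll": 0, "hand": -0.76},
    {"translation": [0.1, -0.03, 0], "roll": 0, "hand": -0.76},
    {"translation": [0.1, -0.03, 0], "roll": 0, "hand": -0.76},
    {"translation": [0.1, -0.03, 0], "roll": 0, "hand": -0.76}
  ]
}}

```text
time: 12.6
eef_pos: [0.4704, 0.3775, 0.2436]
eef_rot: [[-0.006, 1.0, 0.0], [1.0, 0.006, -0.0], [-0.0, 0.0, -1.0]]
ft_force: [0.9, -0.2, -0.1]
grip_width: 0.119
finger_force: 0.0
```

```bash
python3 look.py end
```

```text
12.6 [0.4704 0.3775 0.2436] 0.11874220311648222
top [165. 252.] 83.5 [[0.5114 0.1239 0.1   ]] bin-z [[0.518 0.146 0.015]]
top [182. 234.] 110.0 [[0.5433 0.0941 0.1   ]] bin-z [[0.553 0.114 0.015]]
top [165. 218.] 110.0 [[0.572  0.1254 0.1   ]] bin-z [[0.584 0.148 0.015]]
top [181. 203.] 141.0 [[0.5989 0.0975 0.1   ]] bin-z [[0.613 0.117 0.015]]
scene [432. 312.] 206.5 [[0.6637 0.1055 0.1   ]] bin-z [[0.611 0.116 0.015]]
scene [453. 304.] 125.0 [[0.6414 0.1345 0.1   ]] bin-z [[0.586 0.148 0.015]]
scene [436. 286.] 110.5 [[0.6142 0.1055 0.1   ]] bin-z [[0.555 0.116 0.015]]
scene [456. 272.] 130.5 [[0.5789 0.1327 0.1   ]] bin-z [[0.515 0.146 0.015]]
```

View pics/scene_end.png

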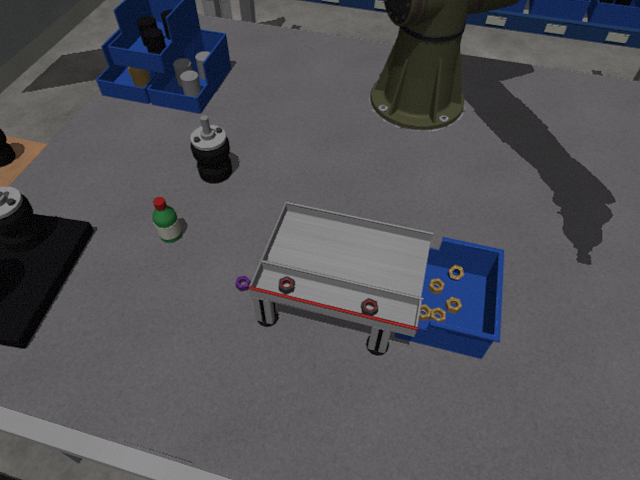

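View pics/top_end.png

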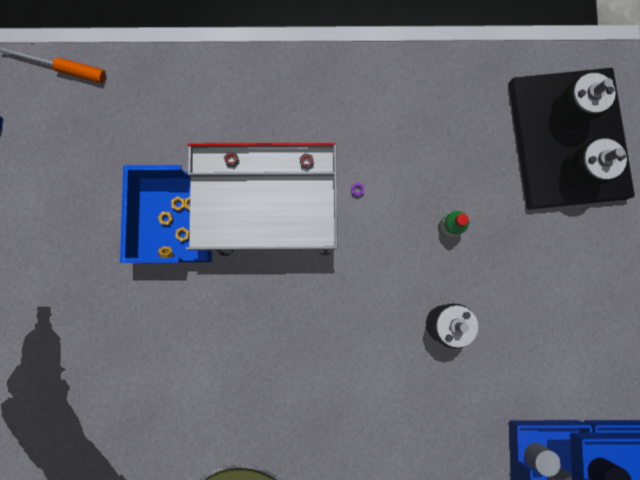

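All five nuts are in the bin; the scene view shows them at (456,272), (436,286), (453,304), (425,312) and (438,314). The tray lane is empty, and the rejects, purple nut, unit and bottle are where they were.

```bash
python3 -c "
from rig import manip
print(manip.close_job())"
```

```text
the job is handed in; nothing more can be done
None
```

All five yellow nuts were pushed off the tray into the blue bin in about 13 s of robot time, with the rejects, purple nut, air-spring unit and bottle left undisturbed, and the job is handed in.

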